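# Pair upper casts with their lowers in the case pans

### The job

Get the three patients' cases ready for the articulator: put each coloured upper cast into the case pan that already holds the lower cast of the same stone colour, flat on the foam in the middle of the empty nest, teeth up. Set the casts down rather than letting them drop, since the stone chips, and leave the lower casts and the white study cast where they are.

Things in the scene. Friction and masses are not known exactly. Their poses are not given: they have to be found in the camera images.
- upper_yellow_center (a point): Upper cast, golden-yellow stone: loose dental model, teeth up, filled palate, pointed front; 56 mm (its x) by 60 mm (y), 34 mm high, 0.15 kg. Point: its centre, 17 mm above the underside; z up, -x to the front teeth. Its sides are flat, parallel, 60 mm apart in y, from the underside to 20 mm up, x from -12 to +20 mm: grip there.
- upper_pink_center (a point): Upper cast, salmon-pink stone: loose dental model, teeth up, filled palate, pointed front; 56 mm (its x) by 60 mm (y), 34 mm high, 0.15 kg. Point: its centre, 17 mm above the underside; z up, -x to the front teeth. Its sides are flat, parallel, 60 mm apart in y, from the underside to 20 mm up, x from -12 to +20 mm: grip there.
- upper_blue_center (a point): Upper cast, blue stone: loose dental model, teeth up, filled palate, pointed front; 56 mm (its x) by 60 mm (y), 34 mm high, 0.15 kg. Point: its centre, 17 mm above the underside; z up, -x to the front teeth. Its sides are flat, parallel, 60 mm apart in y, from the underside to 20 mm up, x from -12 to +20 mm: grip there.
- nest_yellow (a point): Middle of the floor of the empty nest, in the pan with the golden-yellow lower cast. x: along the pan, to the lower cast, away from the robot. Nest 80 mm in x between foam ribs 12 mm high, 140 mm in y between the pan's walls; the lower's nest is centred 94 mm farther in x. Grey pan, firm in place, 200 x 146 mm, rim 32 mm above the nest floor (foam, 8 mm above the bench).
- nest_pink (a point): Middle of the floor of the empty nest, in the pan with the salmon-pink lower cast. x: along the pan, to the lower cast, away from the robot. Nest 80 mm in x between foam ribs 12 mm high, 140 mm in y between the pan's walls; the lower's nest is centred 94 mm farther in x. Grey pan, firm in place, 200 x 146 mm, rim 32 mm above the nest floor (foam, 8 mm above the bench).
- nest_blue (a point): Middle of the floor of the empty nest, in the pan with the blue lower cast. x: along the pan, to the lower cast, away from the robot. Nest 80 mm in x between foam ribs 12 mm high, 140 mm in y between the pan's walls; the lower's nest is centred 94 mm farther in x. Grey pan, firm in place, 200 x 146 mm, rim 32 mm above the nest floor (foam, 8 mm above the bench).
- lower_yellow_center (a point): Lower cast, golden-yellow stone, standing loose, teeth up, in the far nest of its pan: 56 x 60 x 34 mm, horseshoe of teeth round a flat open middle, rounded front. Point: its centre, 17 mm above its underside. It shows which pan is whose and stays there.
- lower_pink_center (a point): Lower cast, salmon-pink stone, standing loose, teeth up, in the far nest of its pan: 56 x 60 x 34 mm, horseshoe of teeth round a flat open middle, rounded front. Point: its centre, 17 mm above its underside. It shows which pan is whose and stays there.
- lower_blue_center (a point): Lower cast, blue stone, standing loose, teeth up, in the far nest of its pan: 56 x 60 x 34 mm, horseshoe of teeth round a flat open middle, rounded front. Point: its centre, 17 mm above its underside. It shows which pan is whose and stays there.
- upper_white_center (a point): White plaster upper cast, an old study model of the same form and size (56 x 60 x 34 mm) as the coloured uppers, standing loose among them. Point: its centre, 17 mm above its underside. No pan is for it: it stays there.
Mind the look-alikes: they are no part of the job. What is shaped like the part that bears upper_blue_center but purple or turquoise is not meant.

How it is judged:
At the end, for the whole second after the job is handed in: Each coloured upper cast is released, at rest, teeth up and flat on the foam of the empty nest beside the lower cast of its colour, its centre within 15 mm of the nest's middle (height within 4 mm, tilt under 0.1 rad); lower casts and white cast within 12 mm of their starts (horizontal distance between upper_yellow_center and nest_yellow below 0.015 m and z of upper_yellow_center in the frame of nest_yellow between 0.013 and 0.021 m and angle between each of upper_yellow_center, upper_pink_center, upper_blue_center's own z axis and vertical below 0.1 rad and linear speed of each of upper_yellow, upper_pink, upper_blue below 0.02 m/s and contact force between each of upper_yellow, upper_pink, upper_blue and the fingers below 0.1 N and distance of each of lower_yellow_center, lower_pink_center, lower_blue_center, upper_white_center from where it was at the start of the episode below 0.012 m and horizontal distance between upper_pink_center and nest_pink below 0.015 m and z of upper_pink_center in the frame of nest_pink between 0.013 and 0.021 m and horizontal distance between upper_blue_center and nest_blue below 0.015 m and z of upper_blue_center in the frame of nest_blue between 0.013 and 0.021 m); the robot touches nothing.
It fails at once if an upper cast is let fall from more than about 25 mm (it moves free of the fingers at over 0.7 m/s) ((contact force between upper_yellow and the fingers below 0.05 N and linear speed of upper_yellow above 0.7 m/s) or (contact force between upper_pink and the fingers below 0.05 N and linear speed of upper_pink above 0.7 m/s) or (contact force between upper_blue and the fingers below 0.05 N and linear speed of upper_blue above 0.7 m/s)).
It fails at once if a lower cast is shifted by more than 15 mm (distance of any of lower_yellow_center, lower_pink_center, lower_blue_center from where it was at the start of the episode above 0.015 m).
It fails at once if the white study cast is moved by more than 15 mm (distance of upper_white_center from where it was at the start of the episode above 0.015 m).
It also fails if it takes over 83 s, if anything falls off the work surface, if the arm or the gripper's body presses on something with over 40 N, if the wrist force passes 120 N, or if a joint passes its speed limit or range.

### The arm

A 7-joint arm with a two-finger parallel gripper is mounted at the origin on the work surface. World frame = base frame: x ahead of the robot, y to its left, z up, the work surface at z = 0. Lengths are in m, angles in rad, forces in N, time in s.
With the tool pointing down it reaches from about 0.35 to 0.9 m from the base axis. Payload 19.9 kg.
Tool frame: the origin (TCP) lies at the very end of the fingers, on their centre line; the grasp point (between the pads) lies 19 mm behind it; z points along the fingers, y is the direction in which the jaws open and shut (so a half turn about z gives the same grasp; the last joint's range is limited). The gripper opens to 94 mm and grips with 3 to 60 N. Pads are 16 mm wide; open, the fingers measure 119 mm over their backs; the gripper's body (75 mm by 177 mm) begins 78 mm behind the grasp point.
Start: joints at [1.258, 0.417, -0.01, 1.614, 0.005, 1.111, -0.053], TCP at [0.168, -0.602, 0.205] pointing down, gripper open.
Joint ranges: [-2.81, 2.81], [-0.39, 2.02], [-1.27, 1.25], [0.06, 2.57], [-1.19, 4.33], [0.19, 2], [-2.82, 2.82]. Speed limits (rad/s): [1.89, 1.89, 2.39, 2.39, 3.01, 3.01, 3.01].

### API

Orientations are given as a rotation vector (axis times angle).
In Python, from bench import arm gives the robot as it stands.
- The arm moves only by the tool play_rows, never from a script. Its argument "rows" is a list of rows, each a list of 7 numbers: the turn, a rotation vector about the world's x, y, z in rad, then the shift along the world's x, y, z in mm, then the opening, from 0 (shut) to 1 (fully open). A call has 1 to 12 rows; each row is the pose to reach, as a shift and turn from the pose measured when the call began; what a row does not reach only later rows make up. A row lasts 1/8 s, in which the tool goes at most 62.5 mm and 10.7 degrees, less where a joint would pass 70% of its speed; a pose out of reach is approached as far as the arm can. A call with a gripper value outside its range is refused whole. The fingers move at their own pace and stop on an object; "squeeze" is the grip in N (left out, the last holds). Time passes only in rows, so rows that repeat a pose let the fingers close. It gives the time, the measured TCP pose, the force and the opening at its end, in the units of the state.
- arm.read_state(): the state, without advancing time (a new reading comes with each control period).
- arm.camera(name): name is "side" or "top"; returns (picture, depth): 400x640x3 uint8, red, green, blue; 400x640 float32, m along the optical axis (not along the pixel's ray), 0 where there is no reading.
- arm.camera_model(name): a dict with "fovy" (degrees; the focal length in pixels is half the picture's height over the tangent of half this angle, whatever the lens; pixels are square), "cx", "cy" (the principal point, pixels), "cam_to_world" (4x4, takes a point from camera to world coordinates). Camera axes: x right, y down, z forward; pixel columns grow to the right and rows downward; lengths in m; the calibration is good to about 2 mm. A picture is of the moment at which its call begins. camera_model takes no time and is no camera call.
- arm.finish_job(): hands the job in, once; it reports no verdict.
Trained networks look in the newest picture that a camera, given by its name, has taken for a name from the list of things; names that differ only in an ending like _2 or _b are one class to them, and where a whole thing is asked for, a point or a joint stands for the part that bears it (a point fixed in the world has none). Each returns a list of dicts, best first, with "p" (0 to 1); they miss things now and then, are a little off and sometimes report something else, mostly with a low value. They report only what shows in the picture. A call takes as long as a camera call. They do not tell look-alikes from the thing itself.
- arm.recognise(thing, camera): "point" ([column, row] in pixels, amid what is visible of it).
The state is a dict: "t": time; "joint_positions": joint angles; "joint_velocities": joint speeds; "joint_efforts": joint torques, N m; "ee_pos": TCP position; "orientation": TCP orientation; "contact_force": force on the tool from outside, world axes, zero at the start; "moment": the same for the moment, N m; "width": finger opening in m.
Only numpy, scipy, OpenCV 4.12 (cv2) and the standard library are available. Lean on these libraries where they do the work, as an engineer would, in place of code of your own. Each camera call takes 0.05 s, during which the arm holds its last target.

## Working session

There is one attempt and no reset: what is moved stays moved. The work goes in short steps, Python scripts to look and compute and a tool call to move; the robot and the scene stay as the last step left them, time stands still between calls to the robot, and variables do not carry over. Pictures are saved under pics/ and viewed, and the job is handed in when it is done.

Besides the shell and the picture viewer there is one more tool, called after "Emit:" as name(argument=value, ...) on one line, values as JSON. play_rows: Moves the arm, as the interface text tells. Its arguments: {"type":"object","properties":{"rows":{"type":"array","items":{"type":"array","items":{"type":"number"}}},"squeeze":{"type":"number"}},"required":["rows"]}

```bash
mkdir -p pics; ls
python3 - <<'E'
from bench import arm
import cv2,numpy as np
for n in("top","side"):
    p,d=arm.camera(n); cv2.imwrite(f"pics/{n}0.png",p[:,:,::-1]); np.savez(f"{n}0.npz",p=p,d=d)
    print(n,arm.camera_model(n))
s=arm.read_state(); print(s)
E
```

```text
pics
top {'fovy': 54.235371132991844, 'cx': 314.0578240221105, 'cy': 196.18665369588985, 'cam_to_world': array([[ 0.01305819, -0.98974176,  0.1422699 ,  0.34707042],
       [-0.99979905, -0.0150881 , -0.01319862,  0.05874071],
       [ 0.01520981, -0.14206896, -0.9897399 ,  1.14653286],
       [ 0.        ,  0.        ,  0.        ,  1.        ]])}
side {'fovy': 55.67668954305195, 'cx': 323.652760283204, 'cy': 197.10274736314304, 'cam_to_world': array([[ 0.99141763, -0.09672105,  0.08795525,  0.41545463],
       [-0.13058941, -0.70117079,  0.70093219, -0.64750903],
       [-0.00612325, -0.70640255, -0.70778383,  0.7719309 ],
       [ 0.        ,  0.        ,  0.        ,  1.        ]])}
{'t': 0.1, 'joint_positions': array([ 1.25747354,  0.41792485, -0.01029579,  1.61409631,  0.00469962,
        1.11068049, -0.05298953]), 'joint_velocities': array([ 2.08228948e-04, -6.93055129e-04, -6.69281883e-05, -2.28039105e-03,
       -5.85437635e-04,  6.62043435e-04, -4.03661212e-04]), 'joint_efforts': array([ 2.29852325e-03, -8.52573037e+01,  6.40214235e-01, -4.26691139e+01,
       -4.89856966e-02,  1.64027349e-02,  1.68803795e-04]), 'ee_pos': array([ 0.16770262, -0.60174047,  0.2048887 ]), 'orientation': array([-3.11156891e+00, -4.25539393e-01,  3.66138960e-04]), 'contact_force': array([-0.5927012 , -0.52196177, -0.69127174]), 'moment': array([-0.01275252, -0.03008464,  0.00349261]), 'width': 0.09418207094584674}
```

View pics/top0.png

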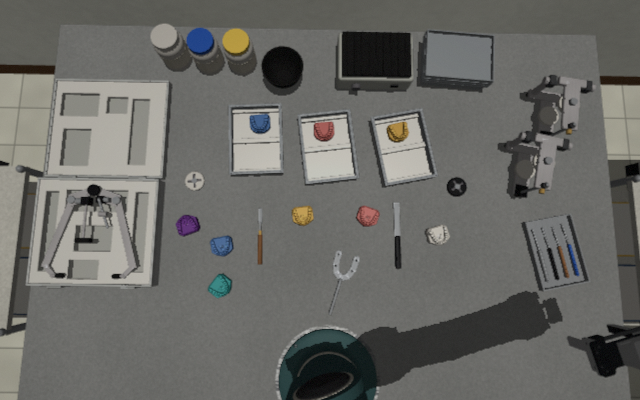

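View pics/side0.png

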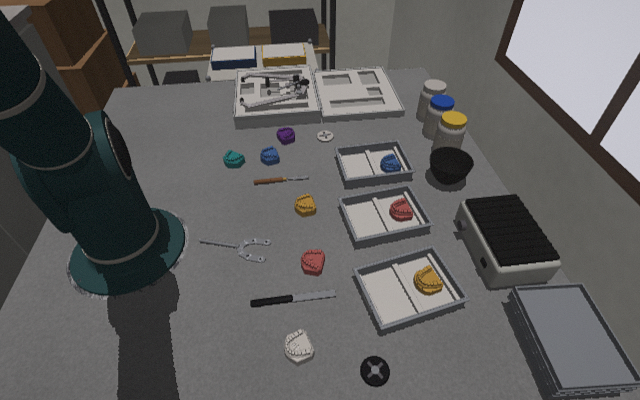

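```bash
cat > h.py <<'E'
from bench import arm
import cv2,numpy as np
def cloud(n,d):
    m=arm.camera_model(n); f=200/np.tan(np.radians(m['fovy']/2))
    v,u=np.mgrid[:400,:640]
    c=np.stack([(u-m['cx'])/f*d,(v-m['cy'])/f*d,d],-1)
    T=m['cam_to_world']; return c@T[:3,:3].T+T[:3,3]
def at(W,u,v,r=2):
    u=int(round(u));v=int(round(v)); a=W[v-r:v+r+1,u-r:u+r+1].reshape(-1,3); return np.median(a,0)
E
python3 - <<'E'
from h import *
np.set_printoptions(precision=4,suppress=True)
for n in("top","side"):
    z=np.load(f"{n}0.npz"); W=cloud(n,z['d'])
    for t in ["upper_yellow_center","upper_pink_center","upper_blue_center","upper_white_center","lower_yellow_center","lower_pink_center","lower_blue_center","nest_yellow","nest_pink","nest_blue"]:
        r=arm.recognise(t,n)
        for q in r[:5]:
            print(n,t,np.round(q['point'],1),round(q['p'],2),at(W,*q['point']), z['p'][int(q['point'][1]),int(q['point'][0])])
E
```

```text
top upper_pink_center [367.6 216.4] 0.83 [ 0.4527 -0.113   0.0236] [140  85  80]
top upper_blue_center [184.3 222.5] 0.9 [0.428  0.4148 0.0246] [70 37 89]
top upper_blue_center [219.8 285.1] 0.61 [0.2531 0.3042 0.0239] [ 58 132 129]
top upper_white_center [440.  234.6] 0.66 [ 0.4012 -0.3199  0.0248] [147 144 137]
top lower_yellow_center [398.9 128.9] 0.77 [ 0.7154 -0.2073  0.0251] [172 135  68]
top lower_pink_center [321.7 134.1] 0.63 [0.6934 0.0228 0.0338] [144  81  76]
top lower_blue_center [260.  120.4] 0.75 [0.7345 0.2078 0.0254] [ 65  94 135]
top nest_yellow [405.3 149.8] 0.72 [ 0.6534 -0.2264  0.0148] [149 147 142]
top nest_yellow [253.  143.3] 0.46 [0.6681 0.2284 0.0115] [122 120 114]
top nest_pink [329.9 147.3] 0.79 [ 0.6573 -0.0017  0.0183] [193 191 183]
top nest_blue [253.9 143.9] 0.63 [0.6663 0.2256 0.0087] [122 120 114]
side upper_yellow_center [306.7 204.9] 0.72 [0.4587 0.0588 0.0306] [159 122  57]
side upper_pink_center [313.1 260.7] 0.96 [ 0.4549 -0.1184  0.0267] [152  81  79]
side upper_blue_center [235.1 158.4] 0.74 [0.259  0.2896 0.0303] [37 80 80]
side upper_blue_center [288.2 136.6] 0.72 [0.428  0.3834 0.0265] [45 33 54]
side upper_blue_center [268.5 157.8] 0.56 [0.3595 0.2845 0.0265] [46 62 91]
side upper_white_center [298.  350.3] 0.8 [ 0.4018 -0.3264  0.0268] [173 167 163]
side lower_yellow_center [428.2 282.8] 0.82 [ 0.7011 -0.2222  0.0405] [168 131  63]
side lower_pink_center [397.3 210. ] 0.79 [0.6912 0.0027 0.0395] [129  73  70]
side nest_yellow [298.3 350.2] 0.16 [ 0.4018 -0.3264  0.0268] [173 167 163]
side nest_pink [380.  215.9] 0.85 [0.6488 0.0086 0.019 ] [112 108 107]
side nest_blue [371.  164.5] 0.79 [0.6706 0.22   0.0205] [178 173 169]
side nest_blue [403.4 291.3] 0.66 [ 0.6493 -0.2176  0.0092] [182 177 172]
side nest_blue [300.1 350.3] 0.21 [ 0.4057 -0.3273  0.0268] [155 149 145]
```

The top view shows the yellow upper at (302,215), pink (368,216), blue (221,245) and white (438,234), with purple and turquoise decoys at (187,225) and (220,286). The pans are at (257,140) blue, (328,147) pink and (404,148) yellow. Next I'll zoom in and segment.

```bash
cat >> h.py <<'E'
def rect(P,res=0.0005):
    pass
E
python3 - <<'E'
from h import *
np.set_printoptions(precision=4,suppress=True)
seeds={'yu':(302,215),'pu':(368,216),'bu':(221,245),'wu':(438,234)}
C={'yu':(.455,.06),'pu':(.453,-.115),'bu':(.362,.292),'wu':(.402,-.324),'yl':(.71,-.21),'pl':(.7,.01),'bl':(.74,.2)}
tiles=[]
data={n:np.load(f"{n}0.npz") for n in("top","side")}
for k,(x,y) in C.items():
    row=[]
    for n in("top","side"):
        p,d=data[n]['p'],data[n]['d']; W=cloud(n,d)
        m=(abs(W[...,0]-x)<.06)&(abs(W[...,1]-y)<.06)&(d>0)
        P=W[m];col=p[m].astype(int)
        hs=cv2.cvtColor(p,cv2.COLOR_RGB2HSV)[m]
        # orthographic
        S=300;img=np.zeros((S,S,3),np.uint8)
        o=np.argsort(P[:,2])
        for i in o:
            r=int((x+.06-P[i,0])/.12*S);c=int((y+.06-P[i,1])/.12*S)
            cv2.circle(img,(c,r),3,tuple(int(a) for a in col[i][::-1]),-1)
        row.append(img)
        bench=np.median(P[P[:,2]<.012,2]); print(k,n,len(P),'z floor',bench,'ztop',np.percentile(P[:,2],[90,99]))
    tiles.append(np.vstack(row))
cv2.imwrite('pics/o1.png',cv2.resize(np.hstack(tiles[:4]),(800,400)))
cv2.imwrite('pics/o2.png',cv2.resize(np.hstack(tiles[4:]),(600,400)))
E
```

```text
yu top 1634 z floor -0.000716187684198788 ztop [0.0244 0.033 ]
yu side 1441 z floor 0.001691169325755859 ztop [0.0268 0.0351]
pu top 1626 z floor -0.0007565551436274909 ztop [0.0245 0.0337]
pu side 2022 z floor 0.0013865114349602692 ztop [0.0269 0.035 ]
bu top 1712 z floor -0.0006135867838402698 ztop [0.0249 0.0334]
bu side 966 z floor 0.0022034876534967607 ztop [0.0281 0.0355]
wu top 1654 z floor -0.0006845577021115101 ztop [0.0249 0.0333]
wu side 3474 z floor 0.0011332393110405348 ztop [0.026  0.0343]
yl top 1551 z floor 0.007107522689963286 ztop [0.0375 0.0418]
yl side 2428 z floor 0.008942976284128823 ztop [0.0395 0.0426]
pl top 1640 z floor 0.007248675481210443 ztop [0.0359 0.0417]
pl side 1458 z floor 0.009236034897098344 ztop [0.0394 0.0431]
bl top 1433 z floor 0.006390990940319696 ztop [0.0393 0.0426]
bl side 1084 z floor 0.006305617003584563 ztop [0.0408 0.0434]
```

View pics/o1.png

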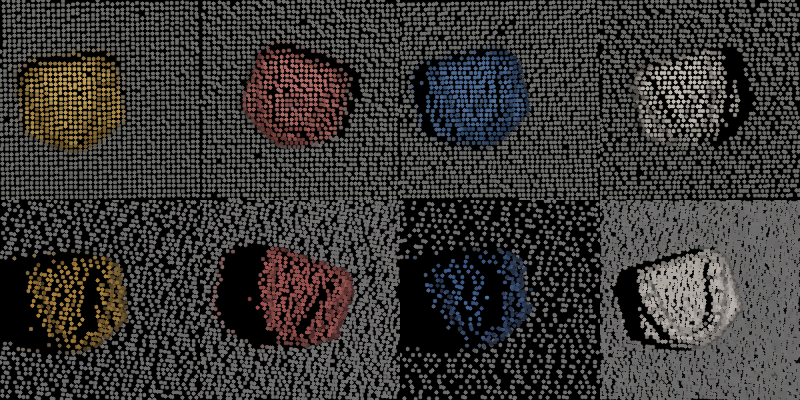

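View pics/o2.png

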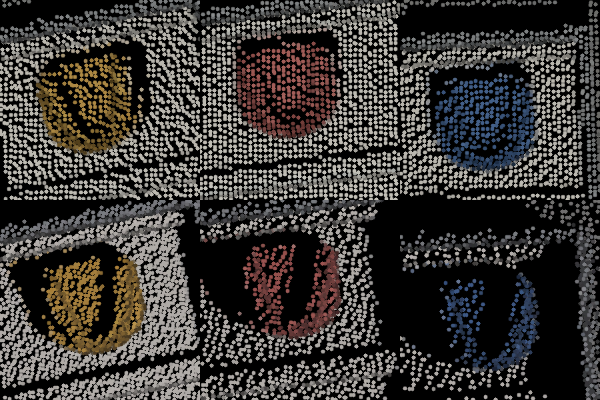

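```bash
cat > fit.py <<'E'
from h import *
from scipy.optimize import minimize
OUT=np.array([[28,-22],[20,-30],[-12,-30],[-24,-14],[-28,0],[-24,14],[-12,30],[20,30],[28,22]])/1000.
def proj(n,P):
    m=arm.camera_model(n);f=200/np.tan(np.radians(m['fovy']/2));T=m['cam_to_world']
    c=(P-T[:3,3])@T[:3,:3]
    return np.stack([f*c[:,0]/c[:,2]+m['cx'],f*c[:,1]/c[:,2]+m['cy']],1)
def prism(x,y,a,z0=0,ins=.85,out=OUT):
    R=np.array([[np.cos(a),-np.sin(a)],[np.sin(a),np.cos(a)]])
    pts=[]
    for s,z in((1,0),(1,.02),(ins,.034)):
        q=(out*s)@R.T+[x,y]; pts.append(np.c_[q,np.full(len(q),z0+z)])
    return np.vstack(pts)
def mask(p,d,n,c,h,r=.05):
    W=cloud(n,d); hsv=cv2.cvtColor(p,cv2.COLOR_RGB2HSV)
    m=(np.hypot(W[...,0]-c[0],W[...,1]-c[1])<r)
    if h is None: return m&(W[...,2]>.006)
    dh=np.abs((hsv[...,0].astype(int)-h+90)%180-90)
    return m&(dh<14)&(hsv[...,1]>60)
K=4
def fit(data,c,h,z0=0,views=("top","side")):
    ms=[]
    for n in views:
        m=mask(data[n]['p'],data[n]['d'],n,c,h); v,u=np.where(m)
        b=(u.min()-12,v.min()-12,u.max()+13,v.max()+13)
        M=cv2.resize(m[b[1]:b[3],b[0]:b[2]].astype(np.uint8),None,fx=K,fy=K,interpolation=cv2.INTER_NEAREST)
        ms.append((n,b,M))
    def cost(v,det=False):
        r=[]
        for n,b,M in ms:
            q=proj(n,prism(*v,z0)); q=(q+.5-[b[0],b[1]])*K-.5
            I=np.zeros_like(M); cv2.fillConvexPoly(I,cv2.convexHull(np.round(q*16).astype(np.int32)),1,shift=4)
            r.append(1-(I&M).sum()/(I|M).sum())
        return r if det else sum(r)
    best=None
    for a in np.radians([-40,-20,0,20,40]):
        s=np.array([[c[0],c[1],a]]*4);s[1,0]+=.008;s[2,1]+=.008;s[3,2]+=.2
        o=minimize(cost,[c[0],c[1],a],method='Nelder-Mead',options=dict(initial_simplex=s,xatol=1e-5,fatol=1e-5))
        if best is None or o.fun<best.fun:best=o
    return best.x,cost(best.x,True)
E
python3 - <<'E'
from fit import *
np.set_printoptions(precision=4,suppress=True)
data={n:np.load(f"{n}0.npz") for n in("top","side")}
C={'yu':(.455,.06,20),'pu':(.453,-.115,0),'bu':(.362,.292,108),'wu':(.402,-.324,None)}
for k,(x,y,h) in C.items():
    for vs in (("top","side"),("top",),("side",)):
        v,c=fit(data,(x,y),h,views=vs); print(k,vs,v[:2],np.degrees(v[2]),c)
# pans
Ps={'y':(.66,-.22),'p':(.65,0),'b':(.67,.22)}
for k,c in Ps.items():
  for n in("top","side"):
    W=cloud(n,data[n]['d']); p=data[n]['p']
    sat=cv2.cvtColor(p,cv2.COLOR_RGB2HSV)[...,1]
    m=(abs(W[...,0]-c[0])<.14)&(abs(W[...,1]-c[1])<.112)&(W[...,2]>.03)&(W[...,2]<.047)&(sat<60)
    P=W[m]
    r=cv2.minAreaRect((P[:,:2]*1000).astype(np.float32)); print(k,n,len(P),r,'z',np.median(P[:,2]))
    m=(abs(W[...,0]-c[0])<.12)&(abs(W[...,1]-c[1])<.08)&(W[...,2]>.004)&(W[...,2]<.013)&(p.min(-1)>95)
    print('  floor z',np.median(W[m][:,2]))
E
```

```text
yu ('top', 'side') [0.4519 0.0767] 6.83601771915941 [np.float64(0.056084126189283934), np.float64(0.10825341470502758)]
yu ('top',) [0.4519 0.0767] 6.744931310623223 [np.float64(0.05494321977287908)]
yu ('side',) [0.4517 0.079 ] 11.370666328414222 [np.float64(0.1008182349503215)]Traceback (most recent call last):
  File "<stdin>", line 7, in <module>
  File "fit.py", line 38, in fit
    o=minimize(cost,[c[0],c[1],a],method='Nelder-Mead',options=dict(initial_simplex=s,xatol=1e-5,fatol=1e-5))
    res = _minimize_neldermead(fun, x0, args, callback, bounds=bounds,
                               **options)
    fxe = func(xe)
    fx = function(np.copy(x), *(wrapper_args + args))
  File "fit.py", line 31, in cost
    q=proj(n,prism(*v,z0)); q=(q+.5-[b[0],b[1]])*K-.5
  File "fit.py", line 5, in proj
    m=arm.camera_model(n);f=200/np.tan(np.radians(m['fovy']/2));T=m['cam_to_world']
ValueError: time passes only in moves, steps and waits
```

```bash
sed -i 's/^def cloud/_c={}\ndef cm(n):\n    if n not in _c:_c[n]=arm.camera_model(n)\n    return _c[n]\ndef cloud/; s/m=arm.camera_model(n)/m=cm(n)/' h.py; sed -i 's/m=arm.camera_model(n)/m=cm(n)/' fit.py
cat > run1.py <<'E'
from fit import *
import sys
np.set_printoptions(precision=4,suppress=True)
data={n:np.load(f"{n}0.npz") for n in("top","side")}
C={'yu':(.452,.077,20),'pu':(.453,-.115,0),'bu':(.362,.292,108),'wu':(.402,-.324,None)}
for k,(x,y,h) in C.items():
    for vs in (("top","side"),("top",),("side",)):
        v,c=fit(data,(x,y),h,views=vs); print(k,vs,v[:2],np.degrees(v[2]),np.round(c,3))
Ps={'y':(.66,-.22),'p':(.65,0),'b':(.67,.22)}
for k,c in Ps.items():
  for n in("top","side"):
    W=cloud(n,data[n]['d']); p=data[n]['p']
    sat=cv2.cvtColor(p,cv2.COLOR_RGB2HSV)[...,1]
    m=(abs(W[...,0]-c[0])<.14)&(abs(W[...,1]-c[1])<.112)&(W[...,2]>.03)&(W[...,2]<.047)&(sat<60)
    P=W[m]
    r=cv2.minAreaRect((P[:,:2]*1000).astype(np.float32)); print(k,n,len(P),np.round(np.array([*r[0],*r[1],r[2]]),1),'z',np.median(P[:,2]))
    m=(abs(W[...,0]-c[0])<.12)&(abs(W[...,1]-c[1])<.08)&(W[...,2]>.004)&(W[...,2]<.013)&(p.min(-1)>95)
    print('  floor z',np.median(W[m][:,2]))
E
python3 run1.py
```

```text
yu ('top', 'side') [0.4519 0.0772] 5.061283964667639 [0.057 0.107]
yu ('top',) [0.4518 0.0768] 6.17718537369352 [0.055]
yu ('side',) [0.4521 0.0792] 5.067534184129071 [0.1]
pu ('top', 'side') [ 0.4523 -0.1116] -18.41428897937636 [0.069 0.115]
pu ('top',) [ 0.4526 -0.112 ] -19.343238258680937 [0.065]
pu ('side',) [ 0.4523 -0.1091] -16.97698599184619 [0.102]
bu ('top', 'side') [0.3614 0.3079] 12.365443153150691 [0.067 0.141]
bu ('top',) [0.3614 0.3078] 12.193499664185468 [0.067]
bu ('side',) [0.3606 0.3121] 14.9555700127504 [0.129]
wu ('top', 'side') [ 0.4    -0.3171] 16.1535998377267 [0.092 0.087]
wu ('top',) [ 0.4006 -0.3185] 17.58569724147297 [0.081]
wu ('side',) [ 0.3997 -0.3149] 16.3913031016058 [0.07]
y top 783 [ 658.9 -217.6  211.9  158.8   11.2] z 0.03879542690733495
  floor z 0.007361487654789389
y side 1422 [ 658.8 -216.9  212.6  158.1   11.2] z 0.04027298423238945
  floor z 0.008952749629944412
p top 753 [655.7   4.7 211.5 157.1   7.4] z 0.038702201514443146
  floor z 0.007430566977187247
p side 969 [656.1   6.1 211.4 160.7   7.4] z 0.040437579302265436
  floor z 0.009301686357507277
b top 766 [675.4 217.4 211.9 157.2   3.1] z 0.03879707621182915
  floor z 0.007451295907711986
b side 742 [675.8 217.3 212.8 162.6   2.9] z 0.04025759040402438
  floor z 0.009693355585008057
```

```bash
cat > run2.py <<'E'
from fit import *
np.set_printoptions(precision=4,suppress=True)
data={n:np.load(f"{n}0.npz") for n in("top","side")}
for k,(x,y,a) in {'y':(658.9,-217.3,11.2),'p':(655.9,5.2,7.4),'b':(675.6,217.4,3.0)}.items():
    a=np.radians(a)
    print(k,'nest',x-47*np.cos(a),y-47*np.sin(a),'lower',x+47*np.cos(a),y+47*np.sin(a))
    for n in("top","side"):
        P=cloud(n,data[n]['d']).reshape(-1,3)*1000
        q=P[:,:2]-[x,y]; lx=q[:,0]*np.cos(a)+q[:,1]*np.sin(a); ly=-q[:,0]*np.sin(a)+q[:,1]*np.cos(a)
        for sl in(-40,40):
          m=(abs(ly-sl)<12); 
          print(n,sl,[f"{b}:{np.median(P[m&(abs(lx-b)<1.5),2]):.0f}" for b in range(-108,20,4)])
        sel=(abs(lx+47)<20)
        print(n,'ly',[f"{b}:{np.median(P[sel&(abs(ly-b)<1.5),2]):.0f}" for b in list(range(-84,-60,3))+list(range(63,85,3))])
E
python3 run2.py 2>/dev/null
```

```text
y nest 612.795107698588 -226.4290145073387 lower 705.0048923014119 -208.17098549266132
top -40 ['-108:-0', '-104:36', '-100:38', '-96:38', '-92:19', '-88:19', '-84:7', '-80:7', '-76:6', '-72:9', '-68:8', '-64:8', '-60:8', '-56:8', '-52:8', '-48:5', '-44:7', '-40:4', '-36:8', '-32:6', '-28:7', '-24:6', '-20:7', '-16:7', '-12:7', '-8:10', '-4:20', '0:18', '4:18', '8:13', '12:7', '16:9']
top 40 ['-108:-1', '-104:37', '-100:38', '-96:36', '-92:19', '-88:19', '-84:7', '-80:6', '-76:7', '-72:8', '-68:9', '-64:7', '-60:8', '-56:7', '-52:6', '-48:7', '-44:6', '-40:7', '-36:6', '-32:6', '-28:8', '-24:7', '-20:8', '-16:7', '-12:8', '-8:9', '-4:18', '0:19', '4:18', '8:9', '12:7', '16:6']
top ly ['-84:nan', '-81:36', '-78:39', '-75:39', '-72:24', '-69:14', '-66:7', '-63:7', '63:9', '66:nan', '69:38', '72:10', '75:36', '78:2', '81:-2', '84:1']
side -40 ['-108:1', '-104:37', '-100:14', '-96:41', '-92:23', '-88:20', '-84:10', '-80:8', '-76:9', '-72:8', '-68:9', '-64:9', '-60:8', '-56:9', '-52:8', '-48:8', '-44:9', '-40:9', '-36:9', '-32:9', '-28:8', '-24:9', '-20:9', '-16:9', '-12:9', '-8:12', '-4:
[... 3063 characters left out ...]
0:nan', '-76:10', '-72:9', '-68:11', '-64:11', '-60:11', '-56:9', '-52:10', '-48:10', '-44:9', '-40:9', '-36:10', '-32:9', '-28:9', '-24:9', '-20:8', '-16:12', '-12:13', '-8:20', '-4:21', '0:22', '4:21', '8:19', '12:9', '16:11']
side 40 ['-108:3', '-104:39', '-100:9', '-96:42', '-92:25', '-88:19', '-84:12', '-80:10', '-76:9', '-72:11', '-68:10', '-64:9', '-60:9', '-56:9', '-52:10', '-48:9', '-44:10', '-40:9', '-36:10', '-32:9', '-28:10', '-24:10', '-20:10', '-16:10', '-12:9', '-8:17', '-4:22', '0:21', '4:22', '8:nan', '12:8', '16:8']
side ly ['-84:2', '-81:2', '-78:38', '-75:17', '-72:18', '-69:19', '-66:40', '-63:nan', '63:10', '66:10', '69:23', '72:26', '75:39', '78:41', '81:39', '84:nan']
```

Nest edges at -87 and -7 mm confirm each nest centre lies 47 mm from its pan centre. The floor is at about 8 mm. I'll take pink first, starting with the approach above it.

Emit:
play_rows(rows=[[0,0,-0.06,29,49,0,1],[0,0,-0.12,58,98,0,1],[0,0,-0.18,87,147,0,1],[0,0,-0.24,116,196,0,1],[0,0,-0.3,145,245,0,1],[0,0,-0.36,174,294,0,1],[0,0,-0.42,203,343,0,1],[0,0,-0.48,232,392,0,1],[0,0,-0.54,261,441,0,1],[0,0,-0.593,287,489,0,1],[0,0,-0.593,287,489,0,1],[0,0,-0.593,287,489,0,1]])

```text
t: 2.6
ee_pos: [0.4546, -0.1134, 0.2054]
orientation: [3.101, -0.502, -0.0]
contact_force: [0.6, -1.7, -0.1]
width: 0.0939
```

```bash
cat > st.py <<'E'
from bench import arm
import numpy as np
from scipy.spatial.transform import Rotation as R
np.set_printoptions(precision=4,suppress=True)
s=arm.read_state();r=R.from_rotvec(s['orientation']).as_matrix()
y=r[:,1]; y=-y if y[1]<0 else y
print('t',s['t'],'p',s['ee_pos']*1000,'yaw',np.degrees(np.arctan2(-y[0],y[1])),'z',r[:,2],'w',s['width'],'F',s['contact_force'],'q',s['joint_positions'])
E
python3 st.py
```

```text
t 2.6 p [ 454.6292 -113.3808  205.4168] yaw -18.385565475020584 z [-0.0001 -0.0001 -1.    ] w 0.09387656330449963 F [ 0.5941 -1.7336 -0.0821] q [ 0.4873  0.1502 -0.3371  1.9792  0.0582  1.0214 -1.7683]
```

Emit:
play_rows(rows=[[0,0,0,0,1,-50,1],[0,0,0,0,1,-100,1],[0,0,0,0,1,-140,1],[0,0,0,0,1,-155,1],[0,0,0,0,1,-155,1]])

```text
t: 3.22
ee_pos: [0.4544, -0.1129, 0.0504]
orientation: [3.101, -0.503, -0.002]
contact_force: [0.5, 1.1, 1.0]
width: 0.0942
```

```bash
cat > pic.py <<'E'
from h import *
import sys
n,name,u0,v0,u1,v1=sys.argv[1],sys.argv[2],*map(int,sys.argv[3:7])
p,d=arm.camera(n); np.savez('last_'+n+'.npz',p=p,d=d)
c=p[v0:v1,u0:u1,::-1]; k=min(800/c.shape[1],600/c.shape[0])
cv2.imwrite('pics/'+name+'.png',cv2.resize(c,None,fx=k,fy=k,interpolation=cv2.INTER_CUBIC)[:600,:800])
E
python3 st.py; python3 pic.py side p1 220 160 400 310;python3 pic.py top p1t 290 150 450 270
```

```text
t 3.225 p [ 454.3804 -112.9271   50.4476] yaw -18.43324132367443 z [-0.001 -0.    -1.   ] w 0.09424592250633135 F [0.5198 1.0694 1.0487] q [ 0.4368  0.3863 -0.3021  2.1084  0.1814  0.6718 -1.8794]
```

View pics/p1.png

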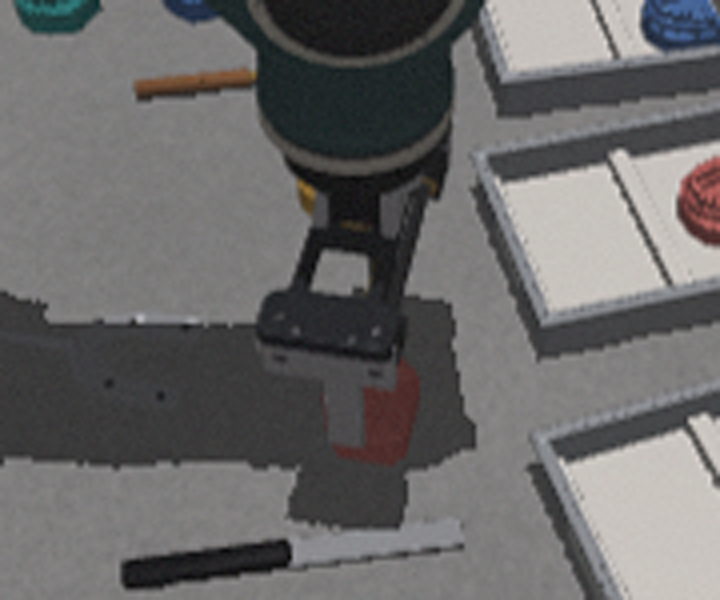

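View pics/p1t.png

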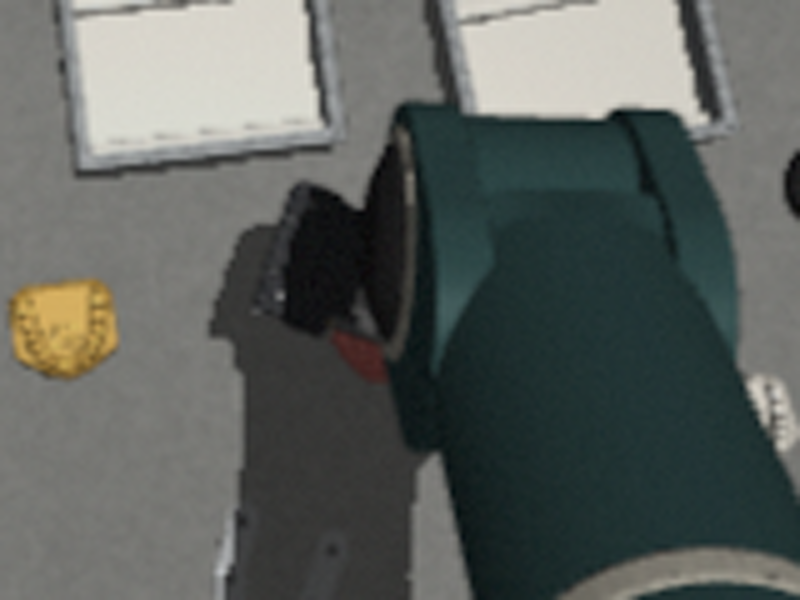

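The near finger hangs just in front of the pink cast, near (350,430) in the side crop, and the cast sits between the fingers. I'll descend and grip.

Emit:
play_rows(rows=[[0,0,0,0,0,-15,1],[0,0,0,0,0,-30,1],[0,0,0,0,0,-40,1],[0,0,0,0,0,-46,1],[0,0,0,0,0,-46,1]])

```text
t: 3.95
ee_pos: [0.4551, -0.1127, 0.0052]
orientation: [3.101, -0.502, 0.001]
contact_force: [-0.5, 0.1, -0.0]
width: 0.0939
```

Emit:
play_rows(rows=[[0,0,0,0,0,0,0.8],[0,0,0,0,0,0,0.65],[0,0,0,0,0,0,0.55],[0,0,0,0,0,0,0.5],[0,0,0,0,0,0,0.5],[0,0,0,0,0,0,0.5],[0,0,0,0,0,0,0.5]], squeeze=20)

```text
t: 4.82
ee_pos: [0.4552, -0.1128, 0.0054]
orientation: [3.101, -0.502, 0.001]
contact_force: [-0.6, 0.8, 5.2]
width: 0.0601
```

Gripped at 60.1 mm, which matches the cast width. I'll lift, carry and turn.

Emit:
play_rows(rows=[[0,0,0,0,0,20,0.5],[0,0,0,0,0,60,0.5],[0,0,0,0,0,100,0.5],[0,0,0.1,35,25,100,0.5],[0,0,0.2,75,54,100,0.5],[0,0,0.3,115,82,100,0.5],[0,0,0.4,145,104,100,0.5],[0,0,0.45,157,112,100,0.5],[0,0,0.45,157,112,100,0.5],[0,0,0.45,157,112,100,0.5]])

```text
t: 6.08
ee_pos: [0.6113, -0.0019, 0.1052]
orientation: [3.135, 0.199, 0.0]
contact_force: [-0.5, -0.6, -1.4]
width: 0.0601
```

```bash
python3 st.py; python3 pic.py side p2 220 100 460 280
```

```text
t 6.075 p [611.328   -1.904  105.2264] yaw 7.24790341595187 z [ 0.0002 -0.0008 -1.    ] w 0.06008061474439741 F [-0.5417 -0.6087 -1.4096] q [ 0.2746  0.5379 -0.4297  1.7237  0.2688  0.9383 -1.706 ]
```

View pics/p2.png

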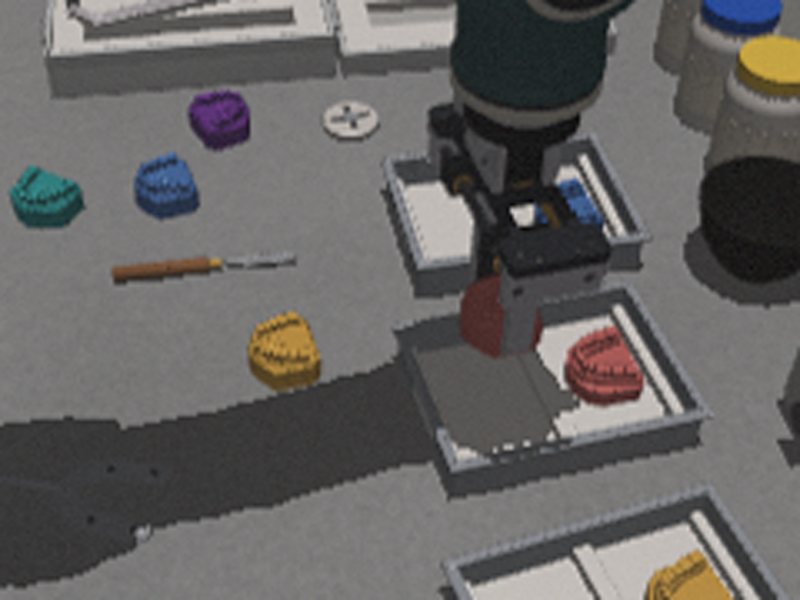

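```bash
cat > ov.py <<'E'
from fit import *
import sys
n,name=sys.argv[1:3]; x,y,a,z0=map(float,sys.argv[3:7])
z=np.load('last_'+n+'.npz'); p=z['p'][:,:,::-1].copy()
q=proj(n,prism(x/1000,y/1000,np.radians(a),z0/1000))
c=q.mean(0).astype(int); b=[max(c[0]-60,0),max(c[1]-45,0)]
im=cv2.resize(p[b[1]:b[1]+90,b[0]:b[0]+120],None,fx=6,fy=6,interpolation=cv2.INTER_CUBIC)
h=cv2.convexHull(((q+.5-b)*6).astype(np.int32)); cv2.polylines(im,[h],True,(0,255,0),1)
cv2.imwrite('pics/'+name+'.png',im)
E
python3 ov.py side ov1 608.3 -2.3 7.3 100
```

```text
(no output)
```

View pics/ov1.png

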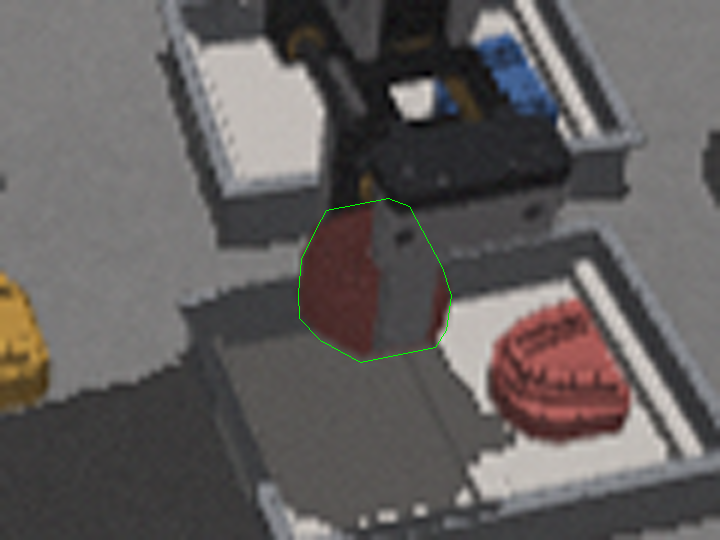

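The predicted outline fits the held cast well, so I can lower it into the nest.

Emit:
play_rows(rows=[[0,0,0,1,1,-30,0.5],[0,0,0,1,1,-55,0.5],[0,0,0,1,1,-75,0.5],[0,0,0,1,1,-84,0.5],[0,0,0,1,1,-88,0.5],[0,0,0,1,1,-90,0.5],[0,0,0,1,1,-91,0.5],[0,0,0,1,1,-91,0.5],[0,0,0,1,1,-91,0.5]])

```text
t: 7.25
ee_pos: [0.6126, -0.0009, 0.0146]
orientation: [3.134, 0.199, 0.001]
contact_force: [-0.1, -0.4, -1.3]
width: 0.0601
```

Emit:
play_rows(rows=[[0,0,0,0,0,-1,0.5],[0,0,0,0,0,-1.5,0.5],[0,0,0,0,0,-1.5,0.5]])

```text
t: 7.62
ee_pos: [0.6127, -0.0009, 0.0134]
orientation: [3.134, 0.199, 0.002]
contact_force: [-2.7, -0.5, 4.7]
width: 0.06
```

Contact felt; releasing partway and lifting.

Emit:
play_rows(rows=[[0,0,0,0,0,0,0.6],[0,0,0,0,0,0,0.7],[0,0,0,0,0,0,0.8],[0,0,0,0,0,0,0.8],[0,0,0,0,0,0,0.8],[0,0,0,0,0,20,0.8],[0,0,0,0,0,60,0.8],[0,0,0,0,0,110,0.8],[0,0,0,0,0,140,1],[0,0,0,0,0,140,1]])

```text
t: 8.88
ee_pos: [0.614, -0.0008, 0.1572]
orientation: [3.134, 0.199, 0.009]
contact_force: [0.2, 0.1, 0.2]
width: 0.0914
```

```bash
python3 st.py
```

```text
t 8.875 p [613.993   -0.8053 157.2012] yaw 7.250606110894458 z [ 0.006  -0.0012 -1.    ] w 0.09139016227376345 F [0.2199 0.1021 0.1957] q [ 0.2894  0.4796 -0.4507  1.682   0.2392  1.0286 -1.6844]
```

Emit:
play_rows(rows=[[0,0,0,-35,17,0,1],[0,0,0,-80,39,0,1],[0,0,-0.02,-125,61,0,1],[0,0,-0.025,-150,73,0,1],[0,0,-0.025,-159,78,0,1],[0,0,-0.025,-159,78,-40,1],[0,0,-0.025,-159,78,-80,1],[0,0,-0.025,-159,78,-107,1],[0,0,-0.025,-159,78,-107,1],[0,0,-0.025,-159,78,-107,1]])

```text
t: 10.12
ee_pos: [0.4558, 0.0773, 0.0511]
orientation: [3.136, 0.159, 0.011]
contact_force: [-0.0, 0.7, 0.1]
width: 0.094
```

```bash
python3 st.py;  python3 pic.py side y1 240 120 440 270
```

```text
t 10.125 p [455.7836  77.2796  51.0781] yaw 5.813330032571783 z [ 0.0068 -0.0012 -1.    ] w 0.09396471066396121 F [-0.0292  0.7142  0.1313] q [ 0.1722  0.396  -0.4756  2.123   0.2906  0.6772 -1.9686]
```

View pics/y1.png

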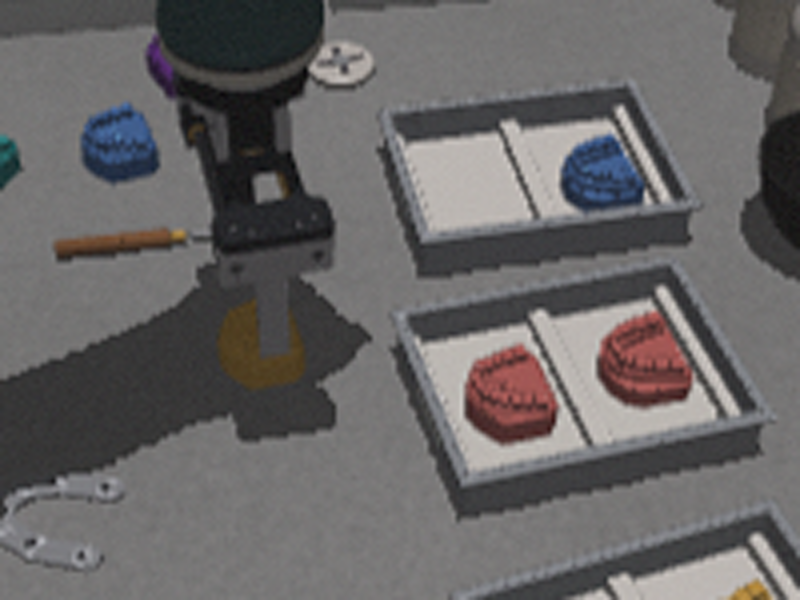

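Pink sits upright in its nest, and the fingers straddle the yellow cast. I'll correct the small tilt, descend and grip.

Emit:
play_rows(rows=[[0,0.007,0,-1,0,-15,1],[0,0.007,0,-1,0,-30,1],[0,0.007,0,-1,0,-40,1],[0,0.007,0,-1,0,-46,1],[0,0.007,0,-1,0,-46,1],[0,0.007,0,-1,0,-46,0.8],[0,0.007,0,-1,0,-46,0.65],[0,0.007,0,-1,0,-46,0.5],[0,0.007,0,-1,0,-46,0.5],[0,0.007,0,-1,0,-46,0.5],[0,0.007,0,-1,0,-46,0.5],[0,0.007,0,-1,0,-46,0.5]], squeeze=20)

```text
t: 11.68
ee_pos: [0.455, 0.0772, 0.0054]
orientation: [3.136, 0.159, 0.001]
contact_force: [-0.7, -1.1, 5.9]
width: 0.0601
```

```bash
python3 st.py
```

```text
t 11.675 p [455.0002  77.1817   5.4067] yaw 5.805383175603579 z [ 0.0007 -0.0014 -1.    ] w 0.060143509483780916 F [-0.6921 -1.1437  5.9065] q [ 0.1278  0.4837 -0.4275  2.1382  0.3583  0.587  -2.0272]
```

Emit:
play_rows(rows=[[0,0,0,0,0,20,0.5],[0,0,0,0,0,60,0.5],[0,0,0,0,0,100,0.5],[0,0,0.02,20,-38,100,0.5],[0,0,0.04,45,-85,100,0.5],[0,0,0.06,72,-135,100,0.5],[0,0,0.08,99,-186,100,0.5],[0,0,0.094,126,-237,100,0.5],[0,0,0.094,148,-279,100,0.5],[0,0,0.094,161,-303,100,0.5],[0,0,0.094,161,-303,100,0.5],[0,0,0.094,161,-303,100,0.5]])

```text
t: 13.18
ee_pos: [0.6156, -0.2247, 0.105]
orientation: [3.126, 0.308, 0.0]
contact_force: [1.0, 0.3, -0.5]
width: 0.0598
```

```bash
python3 st.py; python3 pic.py side y2 280 160 480 310; python3 ov.py side ov2 612.8 -226.4 11.2 100
```

```text
t 13.175 p [ 615.6133 -224.7072  105.0177] yaw 11.239691243250642 z [ 0.0001 -0.0005 -1.    ] w 0.059784964551973484 F [ 1.0061  0.2538 -0.4991] q [ 0.587   0.6055 -0.4014  1.6057  0.2706  0.9856 -1.2755]
```

View pics/ov2.png

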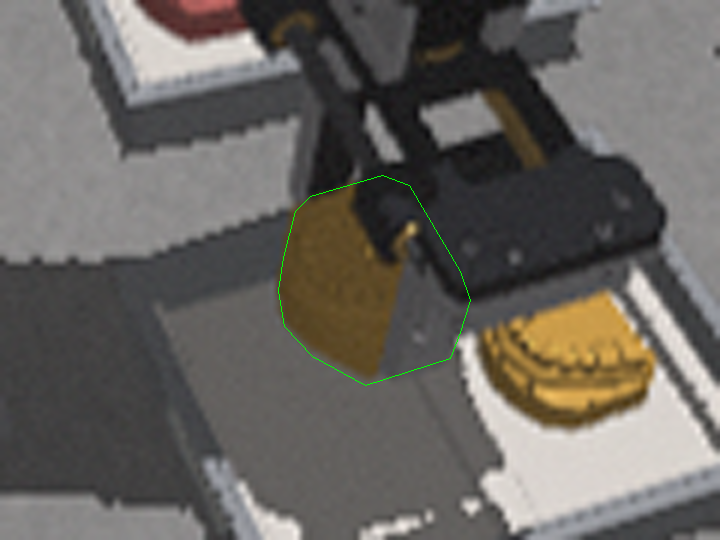

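The outline matches again. Lowering.

Emit:
play_rows(rows=[[0,0,0,0,-1,-30,0.5],[0,0,0,0,-1,-55,0.5],[0,0,0,0,-1,-75,0.5],[0,0,0,0,-1,-84,0.5],[0,0,0,0,-1,-88,0.5],[0,0,0,0,-1,-90,0.5],[0,0,0,0,-1,-91,0.5],[0,0,0,0,-1,-91.5,0.5],[0,0,0,0,-1,-91.5,0.5],[0,0,0,0,-1,-91.5,0.5]])

```text
t: 14.48
ee_pos: [0.6158, -0.2256, 0.0139]
orientation: [3.126, 0.308, 0.001]
contact_force: [-0.0, 0.1, -1.0]
width: 0.0598
```

Emit:
play_rows(rows=[[0,0,0,0,0,-0.6,0.5],[0,0,0,0,0,-1,0.5],[0,0,0,0,0,-1,0.5]])

```text
t: 14.85
ee_pos: [0.6158, -0.2256, 0.0135]
orientation: [3.125, 0.308, 0.001]
contact_force: [-2.7, 1.5, 7.8]
width: 0.0595
```

Emit:
play_rows(rows=[[0,0,0,0,0,0,0.6],[0,0,0,0,0,0,0.7],[0,0,0,0,0,0,0.8],[0,0,0,0,0,0,0.8],[0,0,0,0,0,0,0.8],[0,0,0,0,0,20,0.8],[0,0,0,0,0,60,0.8],[0,0,0,0,0,110,0.8],[0,0,0,0,0,140,1],[0,0,0,0,0,140,1],[0,0,0,0,0,140,1]])

```text
t: 16.23
ee_pos: [0.6156, -0.2256, 0.1537]
orientation: [3.125, 0.308, 0.001]
contact_force: [0.5, 0.3, -0.4]
width: 0.094
```

```bash
python3 st.py
```

```text
t 16.225 p [ 615.5753 -225.597   153.6811] yaw 11.26007699397366 z [ 0.0006 -0.0011 -1.    ] w 0.0940085879063477 F [ 0.5249  0.3398 -0.4276] q [ 0.5992  0.5537 -0.4174  1.5692  0.2465  1.0702 -1.2558]
```

Emit:
play_rows(rows=[[0,0,0.002,-14,30,0,1],[0,0,0.004,-36,78,0,1],[0,0,0.006,-61,130,0,1],[0,0,0.008,-86,182,0,1],[0,0,0.01,-111,235,0,1],[0,0,0.012,-136,288,0,1],[0,0,0.014,-161,341,0,1],[0,0,0.016,-186,394,0,1],[0,0,0.018,-210,446,0,1],[0,0,0.021,-235,500,0,1],[0,0,0.021,-251,534,0,1],[0,0,0.021,-251,534,0,1]])

```text
t: 17.73
ee_pos: [0.3626, 0.3104, 0.1532]
orientation: [3.121, 0.348, -0.002]
contact_force: [0.3, -0.3, 0.2]
width: 0.0938
```

```bash
python3 st.py
```

```text
t 17.725 p [362.645  310.4469 153.2074] yaw 12.726268835510714 z [-0.0009 -0.0009 -1.    ] w 0.0938152471766251 F [ 0.3057 -0.3498  0.1969] q [-0.1479  0.2883 -0.7181  2.0039  0.235   0.9326 -2.3358]
```

Emit:
play_rows(rows=[[0,0,0,1,-1,-30,1],[0,0,0,1.5,-1.5,-70,1],[0,0,0,1.5,-1.5,-98,1],[0,0,0,1.5,-1.5,-103,1],[0,0,0,1.5,-1.5,-103,1],[0,0,0,1.5,-1.5,-103,1]])

```text
t: 18.48
ee_pos: [0.3647, 0.3091, 0.0512]
orientation: [3.122, 0.348, 0.0]
contact_force: [0.9, -0.4, -0.4]
width: 0.0939
```

```bash
python3 st.py;  python3 pic.py side b1 200 80 480 290; python3 pic.py top b1t 150 90 450 315
```

```text
t 18.475 p [364.7471 309.0985  51.1854] yaw 12.705746113555765 z [ 0.0003 -0.0002 -1.    ] w 0.09390937656226538 F [ 0.9091 -0.3699 -0.4232] q [-0.2375  0.4558 -0.6307  2.0773  0.4013  0.7281 -2.4736]
```

View pics/b1.png

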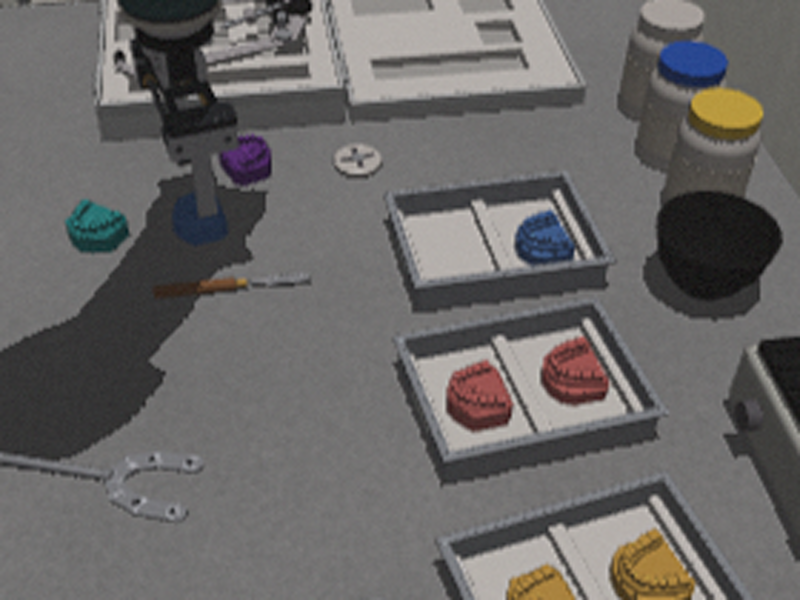

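View pics/b1t.png

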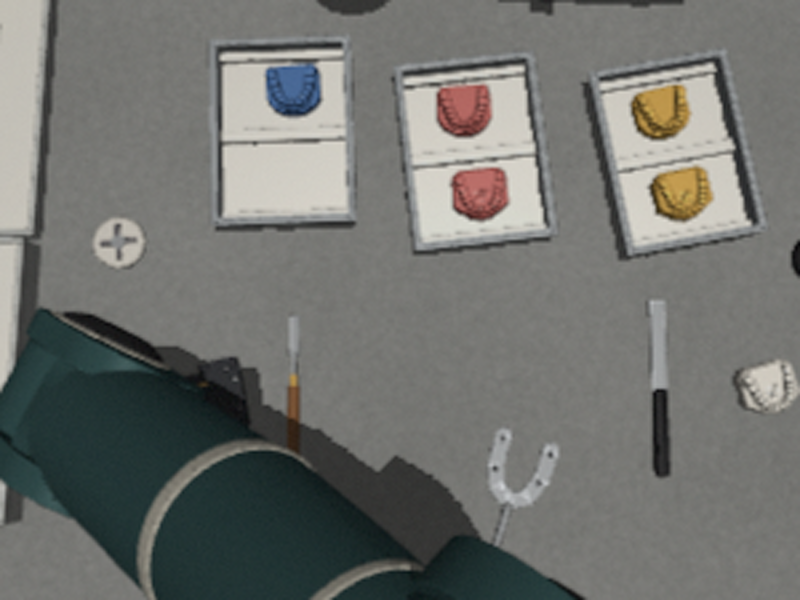

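The pink and yellow uppers sit in their nests. The fingers straddle the blue cast, clear of purple.

Emit:
play_rows(rows=[[0,0,0,-0.5,-0.5,-15,1],[0,0,0,-0.5,-0.5,-30,1],[0,0,0,-0.5,-0.5,-40,1],[0,0,0,-0.5,-0.5,-46,1],[0,0,0,-0.5,-0.5,-46,1],[0,0,0,-0.5,-0.5,-46,0.8],[0,0,0,-0.5,-0.5,-46,0.65],[0,0,0,-0.5,-0.5,-46,0.5],[0,0,0,-0.5,-0.5,-46,0.5],[0,0,0,-0.5,-0.5,-46,0.5],[0,0,0,-0.5,-0.5,-46,0.5],[0,0,0,-0.5,-0.5,-46,0.5]], squeeze=20)

```text
t: 20.08
ee_pos: [0.3643, 0.3086, 0.0052]
orientation: [3.122, 0.348, 0.001]
contact_force: [-0.6, -0.9, 5.6]
width: 0.0599
```

```bash
python3 st.py
```

```text
t 20.075 p [364.2901 308.5892   5.1776] yaw 12.705995391674007 z [ 0.0006 -0.0003 -1.    ] w 0.059879024678808034 F [-0.6443 -0.8602  5.6497] q [-0.2915  0.5353 -0.5698  2.0971  0.4816  0.6377 -2.5417]
```

Emit:
play_rows(rows=[[0,0,0,0,0,20,0.5],[0,0,0,0,0,60,0.5],[0,0,0,0,0,100,0.5],[0,0,-0.03,35,-12,100,0.5],[0,0,-0.06,80,-28,100,0.5],[0,0,-0.09,130,-45,100,0.5],[0,0,-0.12,180,-63,100,0.5],[0,0,-0.15,225,-79,100,0.5],[0,0,-0.169,255,-89,100,0.5],[0,0,-0.169,267.4,-93.5,100,0.5],[0,0,-0.169,267.4,-93.5,100,0.5],[0,0,-0.169,267.4,-93.5,100,0.5]])

```text
t: 21.58
ee_pos: [0.6305, 0.216, 0.1052]
orientation: [3.14, 0.086, -0.0]
contact_force: [-0.5, 0.2, -0.9]
width: 0.0599
```

```bash
python3 st.py; python3 pic.py side b2 280 100 480 250; python3 ov.py side ov3 628.7 214.9 3 100
```

```text
t 21.575 p [630.4662 216.0339 105.2184] yaw 3.119718582622785 z [ 0.     -0.0002 -1.    ] w 0.05988181741997044 F [-0.4862  0.1705 -0.8679] q [-0.0076  0.6505 -0.5355  1.5707  0.3705  1.0233 -2.1647]
```

View pics/ov3.png

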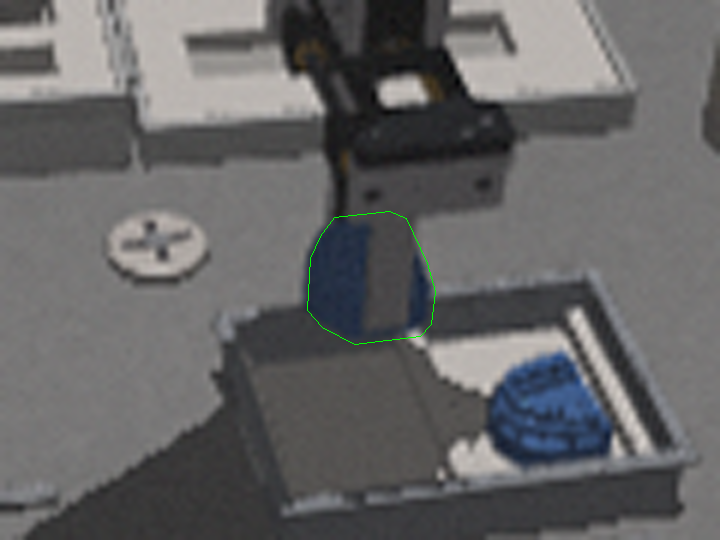

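Emit:
play_rows(rows=[[0,0,0,1,-1,-30,0.5],[0,0,0,1,-1,-55,0.5],[0,0,0,1,-1,-75,0.5],[0,0,0,1,-1,-84,0.5],[0,0,0,1,-1,-88,0.5],[0,0,0,1,-1,-90,0.5],[0,0,0,1,-1,-91,0.5],[0,0,0,1,-1,-92,0.5],[0,0,0,1,-1,-92,0.5],[0,0,0,1,-1,-92,0.5]])

```text
t: 22.88
ee_pos: [0.6316, 0.215, 0.0135]
orientation: [3.14, 0.085, 0.001]
contact_force: [-0.0, 0.3, -1.9]
width: 0.0596
```

Emit:
play_rows(rows=[[0,0,0,0,0,-0.5,0.5],[0,0,0,0,0,-0.9,0.5],[0,0,0,0,0,-0.9,0.5]])

```text
t: 23.25
ee_pos: [0.6317, 0.215, 0.0132]
orientation: [3.14, 0.085, 0.001]
contact_force: [-4.6, -1.8, 9.1]
width: 0.06
```

Emit:
play_rows(rows=[[0,0,0,0,0,0,0.6],[0,0,0,0,0,0,0.7],[0,0,0,0,0,0,0.8],[0,0,0,0,0,0,0.8],[0,0,0,0,0,0,0.8],[0,0,0,0,0,20,0.8],[0,0,0,0,0,60,0.8],[0,0,0,0,0,110,0.8],[0,0,0,0,0,160,1],[0,0,0,-40,0,200,1],[0,0,0,-90,0,200,1],[0,0,0,-140,0,200,1]])

```text
t: 24.75
ee_pos: [0.4903, 0.2152, 0.2148]
orientation: [3.14, 0.086, 0.004]
contact_force: [0.7, 0.8, -0.8]
width: 0.0939
```

Emit:
play_rows(rows=[[0,0,0,-40,20,0,1],[0,0,0,-80,40,0,1],[0,0,0,-120,60,0,1],[0,0,0,-140,80,0,1],[0,0,0,-140,80,0,1],[0,0,0,-140,80,0,1]])

```text
t: 25.5
ee_pos: [0.3508, 0.2949, 0.2154]
orientation: [3.14, 0.085, 0.006]
contact_force: [0.8, 0.2, -0.7]
width: 0.094
```

```bash
python3 st.py; python3 pic.py top f1 150 60 470 300; python3 pic.py side f1s 220 100 500 370
cat > run3.py <<'E'
from fit import *
np.set_printoptions(precision=4,suppress=True)
data={n:np.load(f"last_{n}.npz") for n in("top","side")}
N={'y':(612.8,-226.4,20),'p':(609.3,-.9,0),'b':(628.7,214.9,108)}
for k,(x,y,h) in N.items():
    v,c=fit(data,(x/1000,y/1000),h,z0=.008); print(k,v[:2]*1000-[x,y],np.degrees(v[2]),np.round(c,3))
    for n in('top','side'):
        W=cloud(n,data[n]['d']); m=mask(data[n]['p'],data[n]['d'],n,(x/1000,y/1000),h); print('  top z',n,np.percentile(W[m][:,2],[50,98]))
d0={n:np.load(f"{n}0.npz") for n in("top","side")}
L={'yl':(.705,-.208,20),'pl':(.7025,.011,0),'bl':(.7225,.22,108),'wu':(.4,-.318,None)}
for k,(x,y,h) in L.items():
    for n in('top','side'):
        a=np.argwhere(mask(d0[n]['p'],d0[n]['d'],n,(x,y),h)); b=np.argwhere(mask(data[n]['p'],data[n]['d'],n,(x,y),h)); print(k,n,a.mean(0),b.mean(0),len(a),len(b))
E
python3 run3.py
```

```text
t 25.5 p [350.7635 294.9486 215.4158] yaw 3.113085930977404 z [ 0.0036 -0.0002 -1.    ] w 0.09397536607910033 F [ 0.779   0.2106 -0.7066] q [-0.0702  0.1571 -0.7576  1.9808  0.1277  1.0475 -2.4019]
y [0.213  0.5993] 13.960487479348297 [0.069 0.096]
  top z top [0.0322 0.042 ]
  top z side [0.0333 0.0428]
p [0.2729 0.3774] 7.6060770578265124 [0.097 0.133]
  top z top [0.0322 0.0428]
  top z side [0.0334 0.043 ]
b [0.1085 0.7199] 2.1047920958677833 [0.112 0.17 ]
  top z top [0.0321 0.0421]
  top z side [0.0335 0.0438]
yl top [131.3514 397.6771] [131.341  397.5731] 350 349
yl side [281.1532 427.3871] [281.1349 427.3454] 607 608
pl top [130.4277 323.5572] [130.4277 323.5572] 332 332
pl side [210.3108 400.6015] [210.2857 400.6667] 399 399
bl top [122.8405 259.6564] [122.8199 259.6149] 326 322
bl side [163.4769 389.9573] [163.4681 389.9433] 281 282
wu top [234.7554 437.8995] [234.6551 437.8422] 368 374
wu side [347.4288 298.1576] [347.4527 298.0605] 793 793
```

View pics/f1.png

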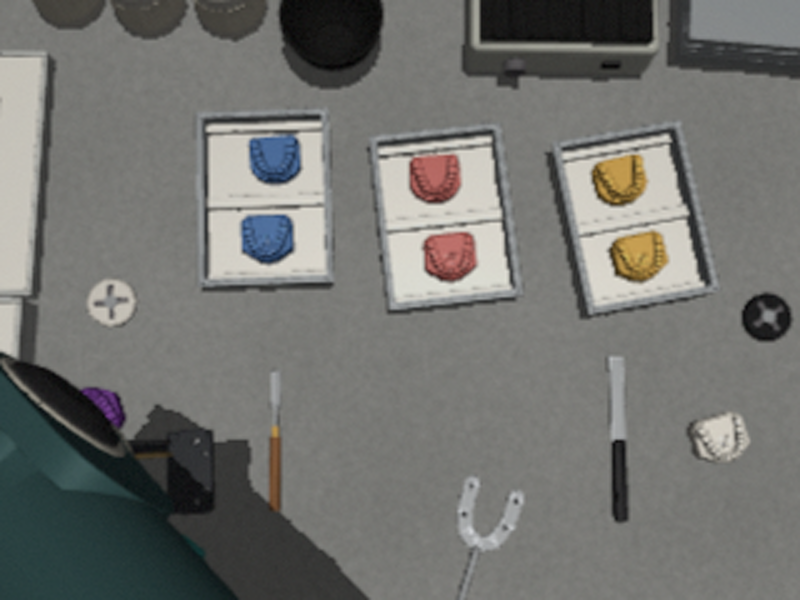

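View pics/f1s.png

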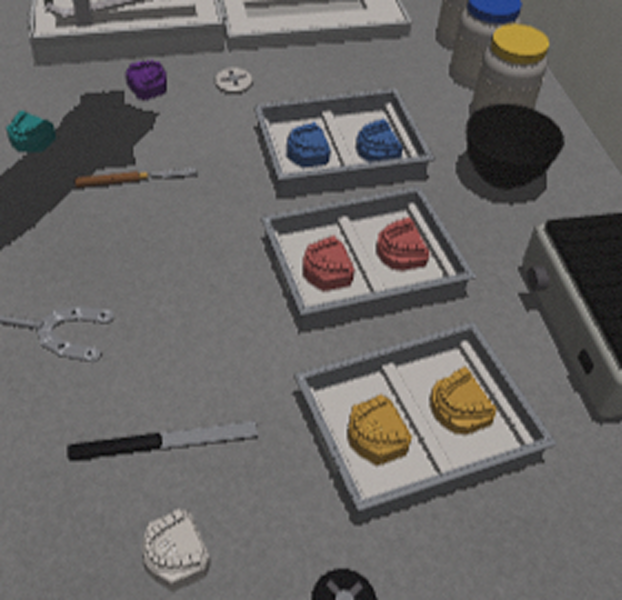

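All three uppers stand flat in the right nests, within 1 mm of the middle. The lowers and the white cast have not moved.

```bash
python3 -c "
from bench import arm
print(arm.finish_job())"
```

```text
the job is handed in; nothing more can be done
None
```

I put the yellow, pink and blue upper casts into the pans holding the lower casts of their colour, each set down until I felt light contact (5–9 N) before release. I handed the job in at about 25.6 s. The hand-in reports no verdict.

**Last checks, from both cameras:**
- **Centring:** each cast's centre measured within 1 mm of its nest's middle, against a camera calibration good to about 2 mm.
- **Height:** the tops stand at about 42–43 mm, which fits 8 mm of foam plus 34 mm of cast. They look teeth up and flat in both views; I did not measure tilt as a number.
- **Other casts:** the three lower casts and the white study cast shifted by no more than about 0.1 pixel from the first pictures.
- **Arm:** it was clear of everything, with the gripper open.

**Disagreements:**
- **Height offset:** the two cameras disagreed by about 2 mm in height, so I used the average.
- **Recogniser errors:** the recogniser named the purple and turquoise look-alikes as the blue upper, missed the yellow upper in the top view, and mixed up some nests. I went by stone colour and fitted outlines instead.

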